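Seat the sharpening stone in its board

ROBOT

A 6-joint arm with a two-finger parallel gripper is mounted at the origin on the work surface. World frame = base frame: x ahead of the robot, y to its left, z up, the work surface at z = 0. Lengths are in m, angles in rad, forces in N, time in s.
With the tool pointing down it reaches from about 0.25 to 0.775 m from the base axis. Payload 4 kg.
Tool frame: the origin (TCP) lies between the finger pads; the fingertips stand 11 mm ahead of it and the grasp point (between the pads) lies 8 mm behind it (robot.tcp_to_tips is the distance from the TCP to the fingertips, in m); y points along the fingers, z is the direction in which the jaws open and shut, and the axes are right-handed (so a half turn about y gives the same grasp; the last joint's range is limited). The gripper opens to 85 mm and grips with 20 to 120 N. Pads are 22 mm wide; open, the fingers measure 114 mm over their backs; the gripper's body (76 mm by 85 mm) begins 54 mm behind the grasp point. The pads swing forward as they close: fully open they stand 13 mm farther back than shut.
Start: joints at [-1.348, 0.087, 1.371, -0, 1.684, -0.103], TCP at [0.176, -0.521, 0.242] pointing down, gripper open.
Joint ranges: [-3.1, 3.1], [-0.76, 2.03], [0.27, 2.55], [-1.08, 4.22], [0.17, 2.65], [-2.57, 2.57]. Speed limits (rad/s): [2.79, 2.79, 3.14, 3.14, 3.14, 3.14].

INTERFACE

Orientations are given as a unit quaternion [w, x, y, z].
In Python, from cell import robot gives the robot as it stands. The module is installed in compiled form; this text tells all that it offers.
- The arm moves only by the tool step_arm, never from a script. Its argument "steps" is a list of rows, each a list of 7 numbers: the shift along the tool's x, y, z in m, then the turn, a rotation vector about the tool's x, y, z in rad, then the opening, from -1 (shut) to 1 (fully open), so that 0 is half open. A call has 1 to 5 rows; each row is the pose to reach, as a shift and turn from the pose measured when the call began, along the tool's axes at that moment; what a row does not reach only later rows make up. A row lasts 1/12 s, in which the tool goes at most 41.7 mm and 7.16 degrees, less where a joint would pass 70% of its speed; a pose out of reach is approached as far as the arm can. A call with a gripper value outside its range is refused whole. The fingers move at their own pace and stop on an object; "grip_force" is the grip in N (left out, the last holds). Time passes only in rows, so rows that repeat a pose let the fingers close. It gives the time, the measured TCP pose, the force and the opening at its end, in the units of the state.
- robot.state(): the state, without advancing time (a new reading comes with each control period).
- robot.camera(name): name is "side" or "top" or "wrist"; returns a dict with "image" (420x560x3 uint8, red, green, blue), "K" (3x3 intrinsics, pixels), "position" and "rotation" of the camera in the world. Camera axes: x right, y down, z forward; pixel columns grow to the right and rows downward; lengths in m; the calibration is good to about 2 mm. A picture is of the moment at which its call begins. There is no depth.
- robot.hand_in(): hands the job in, once; it reports no verdict.
Trained networks look in a picture, given as the dict that the camera call returned (one of the last four; its "shot" number tells which), for a name from the list of things; names that differ only in an ending like _2 or _b are one class to them, and where a whole thing is asked for, a point or a joint stands for the part that bears it (a point fixed in the world has none). Each returns a list of dicts, best first, with "score" (0 to 1); they miss things now and then, are a little off and sometimes report something else, mostly with a low value. They report only what shows in the picture. A call takes as long as a camera call.
- robot.masks_of(picture, target): "region" (420x560 bool, what is visible of it) and "extent" ([centre column, centre row, width, height] in pixels, round what is visible of it).
The state is a dict: "time": time; "qpos": joint angles; "dq": joint speeds; "tau": joint torques, N m; "ee_pos": TCP position; "tcp_rot": TCP orientation; "force": force on the tool from outside, world axes, zero at the start; "ft_torque": the same for the moment, N m; "finger_gap": finger opening in m.
Only numpy, scipy, OpenCV 4.12 (cv2) and the standard library are available. Lean on these libraries where they do the work, as an engineer would, in place of code of your own. Each camera call takes 0.05 s, during which the arm holds its last target.

TASK

Get the carver's sharpening board ready for honing: with the fingertips, push the round sharpening stone along the face of the board and over the rim of the round recess until it drops in and lies flat on the recess floor. Only push it: do not pick it up, turn it over or let it slide off the board. Leave the slip stone, the half-carved animal, the gouge and the mallet where they are.

Things in the scene. Friction and masses are not known exactly. Their poses are not given: they have to be found in the camera images.
- stone: The loose round two-grit sharpening stone: a disc 76 mm in diameter and 14 mm thick, about 0.16 kg (it varies), dark grey, a little lighter above. It starts lying flat on the board's bare wooden face, to the left or right of the recess and wholly clear of it, and slides freely. Origin: centre of its underside; z up through the disc.
- board: Beech sharpening board, fixed to the bench; bare flat face 30 mm above the bench. Origin: on the bench under the recess centre; x across it (away from the robot at yaw 0), y along its 340 mm length, z up. It spans x -80 to +135 mm, y -170 to +170 mm. A brown leather strop, 3 mm thick, is glued on the face along its far edge (x +86 to +134 mm).
- recess (a point): Centre of the mouth of the round blind recess in the board, level with the board's face (30 mm above the bench); axes as the board's. The recess is 80 mm in diameter and 8 mm deep, with an upright wall, a 1 mm chamfered rim and a flat floor: a seated stone has 2 mm of play all round and stands 6 mm proud of the face.
- slip_stone: Bystander: a loose grey wedge-shaped slip stone, 100 x 35 x 11 mm, one long edge thick and round, the other thin, lying on the board's bare face on the other side of the recess from the round stone. Origin: centre of its underside; x along its length.
- carving: Bystander: a half-carved four-legged animal of pale basswood, about 170 x 44 x 105 mm, standing on the bench to the robot's left of the board. Origin: on the bench between its feet; its head points to -x.
- gouge: Bystander: a carving gouge lying on the bench to the robot's right of the board, 255 mm long, wooden handle 27 mm thick towards -x, steel blade towards +x. Origin: on the bench under the ferrule; x along it.
- mallet: Bystander: a round carver's mallet of dark wood standing on its head on the bench to the robot's left, handle up, 92 mm in diameter and 225 mm high. Origin: centre of its underside.

How it is judged:
By the outcome, as a careful person would: the job done as asked, in the order asked, and still so for the second after the job is handed in, with the robot touching nothing.
It also fails if it takes over 38 s, if anything falls off the work surface, if the arm or the gripper's body presses on something with over 40 N, if the wrist force passes 120 N, or if a joint passes its speed limit or range.

## Working session

There is one attempt and no reset: what is moved stays moved. The work goes in short steps, Python scripts to look and compute and a tool call to move; the robot and the scene stay as the last step left them, time stands still between calls to the robot, and variables do not carry over. Pictures are saved under pics/ and viewed, and the job is handed in when it is done.

Besides the shell and the picture viewer there is one more tool, called after "Call:" by a JSON object that holds its "method" and its "body". step_arm: Moves the arm, as the interface text tells. Its arguments: {"type":"object","properties":{"steps":{"type":"array","items":{"type":"array","items":{"type":"number"}}},"grip_force":{"type":"number"}},"required":["steps"]}

```bash
mkdir -p pics
python3 - <<'E'
from cell import robot
import cv2,numpy as np,pickle
s=robot.state();print({k:np.round(v,4) for k,v in s.items()})
for n in("top","side"):
    p=robot.camera(n);cv2.imwrite(f"pics/{n}0.png",p["image"][:,:,::-1]);pickle.dump(p,open(n+"0.pkl","wb"))
    print(n,p["position"],p["rotation"],p["K"])
    for t in("stone","board","slip_stone","carving","gouge","mallet"):
        for m in robot.masks_of(p,t)[:2]:print(t,round(m["score"],2),np.round(m["extent"],1),m["region"].sum())
E
```

```text
{'time': np.float64(0.0), 'qpos': array([-1.3481,  0.088 ,  1.3723, -0.    ,  1.6836, -0.1031]), 'dq': array([-0.0011, -0.0002, -0.0003,  0.0002,  0.0009,  0.0022]), 'tau': array([-5.00000e-04, -3.51863e+01, -3.13277e+01, -2.00000e-04,
        1.05000e-02, -0.00000e+00]), 'ee_pos': array([ 0.1759, -0.5206,  0.2411]), 'tcp_rot': array([ 0.1146, -0.1147,  0.6985, -0.697 ]), 'force': array([ 0.5408, -0.629 , -0.1803]), 'ft_torque': array([-0.0311,  0.0042,  0.0175]), 'finger_gap': np.float64(0.0851)}
top [ 0.30105673 -0.03129249  1.19596825] [ 0.07870985 -0.6970056   0.71038075 -0.05785448] [[480.25562013   0.         279.20685471]
 [  0.         480.25562013 207.48686996]
 [  0.           0.           1.        ]]
stone 0.81 [350.1 218.1  28.6  32.5] 772
board 0.68 [305.4 201.6 156.7 125.5] 10286
slip_stone 0.69 [264.2 204.6  23.5  43.1] 618
slip_stone 0.5 [305.2 201.6 153.6 123.9] 10702
carving 0.62 [122.  252.6  36.7  68.9] 1476
gouge 0.71 [450.5 200.5  14.2  96.2] 794
mallet 0.63 [115.4 166.2  56.8  50.2] 1656
side [0.09968862 0.92799681 0.95363724] [ 0.09330996 -0.17893633  0.88950538 -0.40994539] [[489.91249042   0.         276.65275931]
 [  0.         489.91249042 203.93754513]
 [  0.           0.           1.        ]]
stone 0.81 [303.1 184.1  23.5  16.9] 391
board 0.66 [274.6 211.9 132.1  99.5] 5848
carving 0.97 [246.6 329.9  84.6  42.5] 2098
gouge 0.7 [320.1 150.1  63.9  25.8] 401
mallet 0.77 [162.9 292.8  42.4  81.8] 2218
```

Run:
```python
import cv2
a=cv2.imread("pics/top0.png")[110:300,60:480];cv2.imwrite("pics/top0c.png",cv2.resize(a,None,fx=1.9,fy=1.9,interpolation=cv2.INTER_CUBIC))
a=cv2.imread("pics/top0.png")[130:275,220:390];cv2.imwrite("pics/top0d.png",cv2.resize(a,None,fx=4,fy=4,interpolation=cv2.INTER_CUBIC))
```

```text
(no output)
```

View pics/top0c.png

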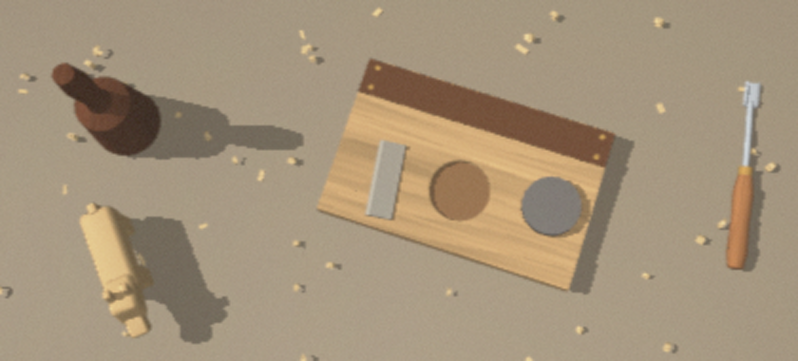

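View pics/top0d.png

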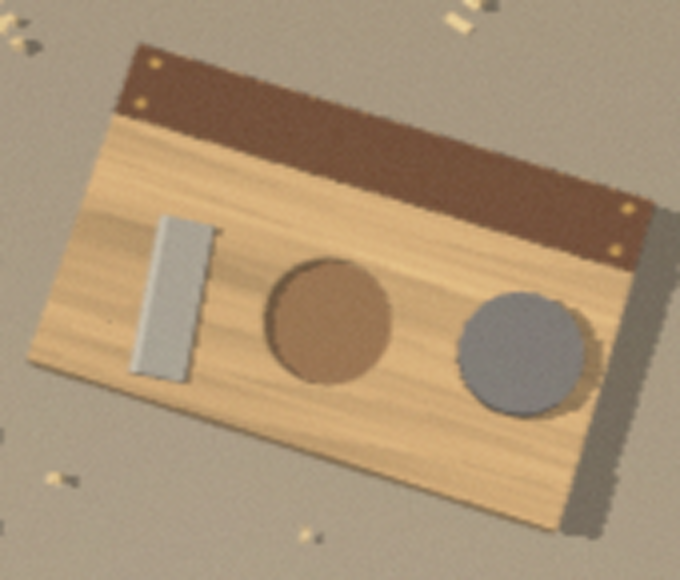

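View pics/side0.png

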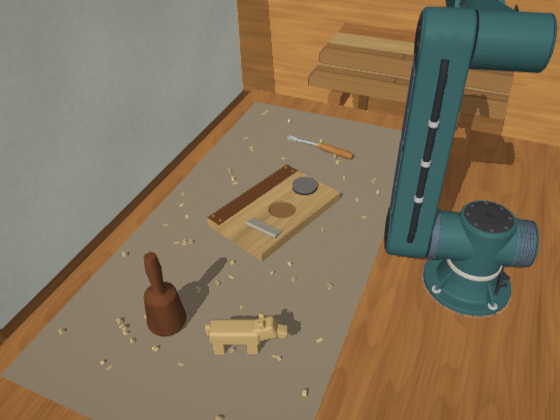

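The top view shows the grey stone at pixel (350.5, 218.5), the recess centre at about (302.2, 210.2), and the slip stone left of the recess at (264, 205). The board runs diagonally. Next I convert these to positions.

```bash
cat > h.py <<'E'
import numpy as np
from scipy.spatial.transform import Rotation as R
def rot(q):
    q=np.asarray(q)
    return q if q.shape==(3,3) else R.from_quat([q[1],q[2],q[3],q[0]]).as_matrix()
def px(p,u,v,z):
    d=rot(p["rotation"])@np.linalg.inv(p["K"])@np.array([u,v,1.]);c=np.asarray(p["position"])
    return c+d*(z-c[2])/d[2]
def proj(p,X):
    x=rot(p["rotation"]).T@(np.asarray(X)-p["position"]);x=p["K"]@x;return x[:2]/x[2]
E
python3 - <<'E'
import pickle;from h import *
import cv2
p=pickle.load(open("top0.pkl","rb"));q=pickle.load(open("side0.pkl","rb"))
c=lambda x,y:(220+x/4-.4,130+y/4-.4)
S=px(p,*c(522,354),.044);Rc=px(p,*c(329,321),.03)
print("stone",S,"recess",Rc, "dist",np.linalg.norm((S-Rc)[:2]))
NL=px(p,*c(28,360),.03);NR=px(p,*c(557,530),.03);FL=px(p,*c(137,44),.033);FR=px(p,*c(655,203),.033)
print(NL,NR,FL,FR,[np.linalg.norm((a-b)[:2]) for a,b in((NL,NR),(FL,FR),(NL,FL),(NR,FR))])
yv=(NL-NR+FL-FR)[:2];yv/=np.linalg.norm(yv);xv=np.array([yv[1],-yv[0]]);print("yaw",np.degrees(np.arctan2(xv[1],xv[0])))
ctr=(NL+NR+FL+FR)[:2]/4; print("recess from corners",ctr-xv*.0275)
print("stone in board", (S-Rc)[:2]@xv,(S-Rc)[:2]@yv)
for n,u,v in(("stone side",304.5,184),):print(n,px(q,u,v,.044))
print("recess side",px(q,282.5,210,.03), proj(q,S),proj(q,Rc))
T=np.array([.1759,-.5206,.2411]);print(rot([0.1146,-0.1147,0.6985,-0.697]))
E
```

```text
stone [ 0.49709805 -0.17040141  0.044     ] recess [ 0.52266653 -0.05439954  0.03      ] dist 0.11878628501892886
[0.50221782 0.13196201 0.03      ] [ 0.39158084 -0.18832312  0.03      ] [0.70392432 0.06305101 0.033     ] [ 0.59209233 -0.25799235  0.033     ] [np.float64(0.3388555805782742), np.float64(0.3399635750698327), np.float64(0.21315308744635922), np.float64(0.21227025329857532)]
yaw -19.13103166266935
recess from corners [ 0.52147261 -0.05381305]
stone in board 0.013860881247966545 -0.11797481714174417
stone side [ 0.49854583 -0.16787289  0.044     ]
recess side [ 0.52023408 -0.04779394  0.03      ] [305.24775742 183.63060422] [282.60742625 208.39926825]
[[-9.47421526e-01 -4.83499758e-04  3.19987840e-01]
 [-3.19988140e-01  2.07031896e-03 -9.47419286e-01]
 [-2.04399898e-04 -9.99997740e-01 -2.11617894e-03]]
```

```bash
cat > go.py <<'E'
import sys
from h import *
from cell import robot
# usage: go.py along lateral z  -> tool target relative to recess-line frame
S=np.array([.4975,-.1698]);RC=np.array([.5222,-.0537]);d=(RC-S)/np.linalg.norm(RC-S);n=np.array([-d[1],d[0]])
def rep(al,la,z):
    s=robot.state();M=rot(s["tcp_rot"]);e=s["ee_pos"]
    g=np.r_[RC+d*al+n*la,z];x=np.r_[-d,0];y=np.array([0,0,-1.]);G=np.c_[x,y,np.cross(x,y)]
    print("t",round(float(s["time"]),2),"ee",np.round(e,4),"along",round((e[:2]-RC)@d,4),"lat",round((e[:2]-RC)@n,4),"F",np.round(s["force"],1),"gap",round(float(s["finger_gap"]),4))
    print("row",np.round(M.T@(g-e),4),np.round(R.from_matrix(M.T@G).as_rotvec(),3))
if __name__=="__main__":rep(*map(float,sys.argv[1:4]))
E
python3 go.py -0.176 0 0.20; python3 -c "
from cell import robot;print(robot.tcp_to_tips)"
```

```text
t 0.7 ee [ 0.176  -0.5211  0.2424] along -0.5292 lat 0.2414 F [ 0.6 -0.9  0.1] gap 0.0851
row [-0.3878  0.0424 -0.1807] [-0.    -1.035  0.   ]
0.011
```

Call:
{"method": "step_arm", "body": {"steps": [[-0.388,0.042,-0.181,0,-1.035,0,0],[-0.388,0.042,-0.181,0,-1.035,0,0],[-0.388,0.042,-0.181,0,-1.035,0,0],[-0.388,0.042,-0.181,0,-1.035,0,0],[-0.388,0.042,-0.181,0,-1.035,0,0]]}}

```text
time: 1.12
ee_pos: [0.327, -0.3765, 0.222]
tcp_rot: [-0.325, 0.325, -0.628, 0.628]
force: [1.5, -0.5, -0.2]
finger_gap: 0.0429
```

```bash
python3 go.py -0.176 0 0.15
```

```text
t 1.12 ee [ 0.327  -0.3765  0.222 ] along -0.3564 lat 0.1238 F [ 1.5 -0.5 -0.2] gap 0.0429
row [-0.2146  0.072   0.0426] [-0.001 -0.405  0.   ]
```

Call:
{"method": "step_arm", "body": {"steps": [[-0.215,0.072,0.043,0,-0.405,0,0],[-0.215,0.072,0.043,0,-0.405,0,0],[-0.215,0.072,0.043,0,-0.405,0,0],[-0.215,0.072,0.043,0,-0.405,0,0],[-0.215,0.072,0.043,0,-0.405,0,0]]}}

```text
time: 1.53
ee_pos: [0.4708, -0.2398, 0.1572]
tcp_rot: [-0.445, 0.445, -0.549, 0.55]
force: [0.2, -1.5, -0.8]
finger_gap: 0.0424
```

```bash
python3 go.py -0.174 0 0.08
```

```text
t 1.53 ee [ 0.4708 -0.2398  0.1572] along -0.1928 lat 0.0116 F [ 0.2 -1.5 -0.8] gap 0.0424
row [-0.0188  0.0772  0.0115] [-0.002  0.001  0.001]
```

Call:
{"method": "step_arm", "body": {"steps": [[-0.0188,0.01,0.0115,0,0,0,0],[-0.0188,0.04,0.0115,0,0,0,0],[-0.0188,0.077,0.0115,0,0,0,0],[-0.0188,0.077,0.0115,0,0,0,0],[-0.0188,0.077,0.0115,0,0,0,0]]}}

```text
time: 1.95
ee_pos: [0.4843, -0.2228, 0.0781]
tcp_rot: [0.445, -0.446, 0.551, -0.548]
force: [-0.2, -1.4, 0.9]
finger_gap: 0.0426
```

```bash
python3 go.py -0.172 0 0.055
python3 - <<'E'
from cell import robot
import cv2
for n in("top","wrist"):
    p=robot.camera(n)["image"][:,:,::-1]
    cv2.imwrite(f"pics/{n}1.png",cv2.resize(p[130:275,220:390],None,fx=4,fy=4,interpolation=2) if n=="top" else p)
E
```

```text
t 1.95 ee [ 0.4843 -0.2228  0.0781] along -0.1733 lat 0.0018 F [-0.2 -1.4  0.9] gap 0.0426
row [-0.0013  0.0231  0.0019] [ 0.004  0.002 -0.001]
```

View pics/top1.png

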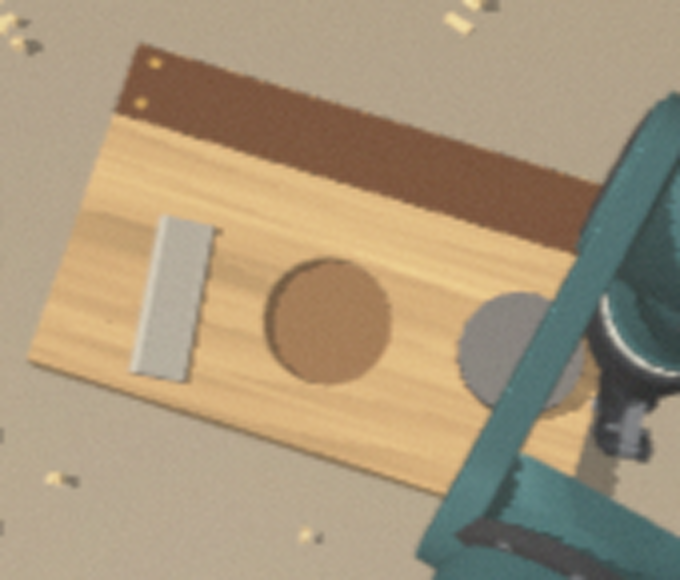

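View pics/wrist1.png

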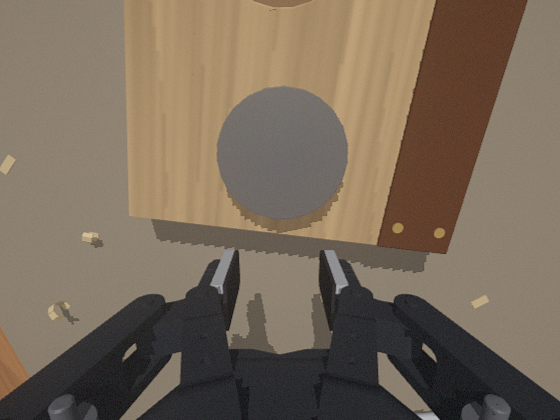

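Wrist view: the fingers sit symmetric about column 281, the stone is centred at (282, 152) and the recess lies straight ahead at about column 283, so they are lined up. I'll lower gently to find the face.

Call:
{"method": "step_arm", "body": {"steps": [[-0.0013,0.016,0.0019,0.004,0.002,0,0],[-0.0013,0.026,0.0019,0.004,0.002,0,0],[-0.0013,0.03,0.0019,0.004,0.002,0,0],[-0.0013,0.031,0.0019,0.004,0.002,0,0],[-0.0013,0.031,0.0019,0.004,0.002,0,0]]}}

```text
time: 2.47
ee_pos: [0.4892, -0.2243, 0.0518]
tcp_rot: [-0.446, 0.443, -0.547, 0.553]
force: [-0.1, 0.9, 0.4]
finger_gap: 0.0426
```

Call:
{"method": "step_arm", "body": {"steps": [[0,0.001,0,0,0,0,0],[0,0.002,0,0,0,0,0],[0,0.002,0,0,0,0,0]]}}

```text
time: 2.72
ee_pos: [0.4894, -0.2245, 0.0502]
tcp_rot: [-0.446, 0.443, -0.547, 0.553]
force: [-0.6, -0.3, 0.4]
finger_gap: 0.043
```

Call:
{"method": "step_arm", "body": {"steps": [[0,0.001,0,0,0,0,0],[0,0.002,0,0,0,0,0],[0,0.002,0,0,0,0,0]]}}

```text
time: 2.97
ee_pos: [0.4894, -0.2245, 0.048]
tcp_rot: [-0.446, 0.443, -0.547, 0.553]
force: [-0.3, -1.0, -0.4]
finger_gap: 0.0426
```

```bash
python3 go.py -0.172 0 0.04
```

```text
t 2.97 ee [ 0.4894 -0.2245  0.048 ] along -0.1739 lat -0.0034 F [-0.3 -1.  -0.4] gap 0.0426
row [-0.0019  0.008  -0.0035] [-0.009 -0.002  0.002]
```

Call:
{"method": "step_arm", "body": {"steps": [[0,0.001,-0.0035,-0.009,-0.002,0.002,0],[0,0.002,-0.0035,-0.009,-0.002,0.002,0],[0,0.002,-0.0035,-0.009,-0.002,0.002,0]]}}

```text
time: 3.22
ee_pos: [0.4857, -0.2236, 0.0456]
tcp_rot: [0.445, -0.445, 0.55, -0.549]
force: [-0.1, -0.1, 0.0]
finger_gap: 0.0428
```

Call:
{"method": "step_arm", "body": {"steps": [[0,0.001,0,0,0,0,0],[0,0.002,0,0,0,0,0],[0,0.002,0,0,0,0,0]]}}

```text
time: 3.47
ee_pos: [0.4855, -0.2235, 0.0433]
tcp_rot: [0.445, -0.445, 0.55, -0.549]
force: [-0.2, -0.5, -0.1]
finger_gap: 0.0428
```

Call:
{"method": "step_arm", "body": {"steps": [[0,0.001,0,0,0,0,0],[0,0.002,0,0,0,0,0],[0,0.002,0,0,0,0,0]]}}

```text
time: 3.72
ee_pos: [0.4854, -0.2234, 0.0409]
tcp_rot: [0.445, -0.445, 0.55, -0.549]
force: [-0.4, 0.6, 0.4]
finger_gap: 0.0427
```

```bash
python3 go.py -0.172 0 0.04
python3 - <<'E'
from cell import robot
import cv2
for n in("side","wrist"):
    p=robot.camera(n)["image"][:,:,::-1]
    cv2.imwrite(f"pics/{n}2.png",cv2.resize(p[130:275,220:390],None,fx=4,fy=4,interpolation=2) if n=="side" else p)
E
```

```text
t 3.72 ee [ 0.4854 -0.2234  0.0409] along -0.1737 lat 0.0007 F [-0.4  0.6  0.4] gap 0.0427
row [-0.0017  0.0009  0.0007] [ 0.002  0.    -0.   ]
```

View pics/wrist2.png

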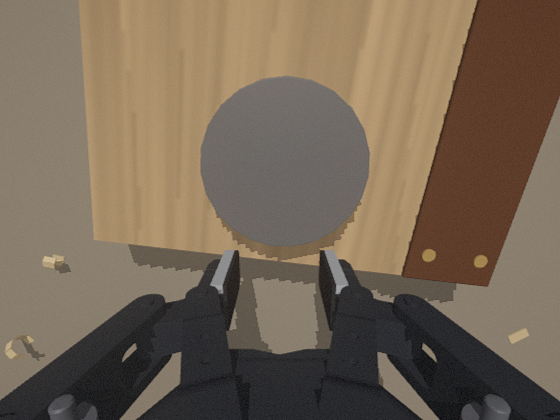

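View pics/side2.png

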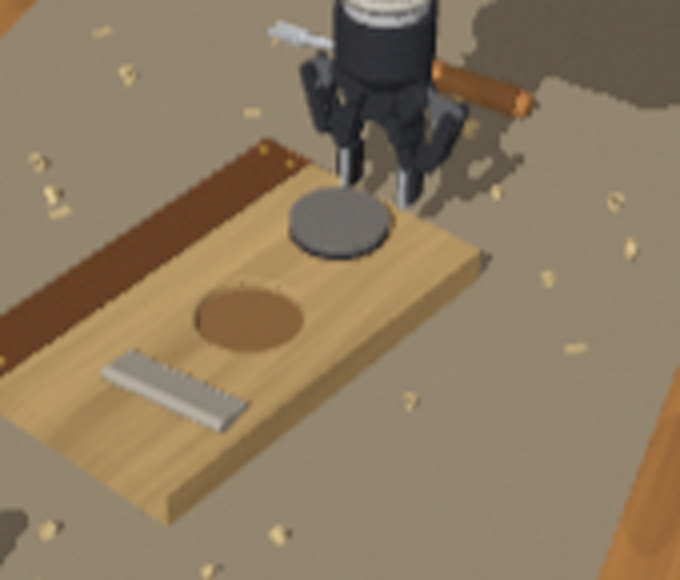

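Wrist view: fingertips (front edge at row 250) end about at the board's edge (row 255), with about 10 mm to the stone. No contact with the face yet. I'll lift 6 mm, go forward 6 mm and feel down again.

Call:
{"method": "step_arm", "body": {"steps": [[0,-0.006,0,0,0,0,0],[0,-0.006,0,0,0,0,0],[-0.003,-0.006,0.0007,0,0,0,0],[-0.006,-0.006,0.0007,0,0,0,0],[-0.006,-0.006,0.0007,0,0,0,0]]}}

```text
time: 4.23
ee_pos: [0.4875, -0.2171, 0.0472]
tcp_rot: [0.445, -0.445, 0.55, -0.549]
force: [-0.0, 0.4, 0.0]
finger_gap: 0.0427
```

Call:
{"method": "step_arm", "body": {"steps": [[0,0.001,0,0,0,0,0],[0,0.002,0,0,0,0,0],[0,0.003,0,0,0,0,0],[0,0.003,0,0,0,0,0]]}}

```text
time: 4.57
ee_pos: [0.4873, -0.217, 0.0438]
tcp_rot: [0.445, -0.445, 0.55, -0.549]
force: [1.0, -0.5, -0.1]
finger_gap: 0.0432
```

Call:
{"method": "step_arm", "body": {"steps": [[0,0.001,0,0,0,0,0],[0,0.002,0,0,0,0,0],[0,0.002,0,0,0,0,0]]}}

```text
time: 4.82
ee_pos: [0.4871, -0.2169, 0.0414]
tcp_rot: [0.445, -0.445, 0.55, -0.548]
force: [-0.4, 0.4, -0.1]
finger_gap: 0.0426
```

Call:
{"method": "step_arm", "body": {"steps": [[0,0.001,0,0,0,0,0],[0,0.002,0,0,0,0,0],[0,0.002,0,0,0,0,0]]}}

```text
time: 5.07
ee_pos: [0.4871, -0.217, 0.0394]
tcp_rot: [0.445, -0.445, 0.55, -0.548]
force: [0.0, 0.1, 0.7]
finger_gap: 0.0426
```

```bash
python3 go.py -0.168 0 0.04
python3 - <<'E'
from cell import robot
import cv2
for n in("wrist",):
    p=robot.camera(n)["image"][:,:,::-1]
    cv2.imwrite(f"pics/{n}3.png",p)
E
```

```text
t 5.07 ee [ 0.4871 -0.217   0.0394] along -0.167 lat 0.0004 F [0.  0.1 0.7] gap 0.0426
row [ 0.001  -0.0006  0.0004] [ 0.003  0.001 -0.001]
```

View pics/wrist3.png

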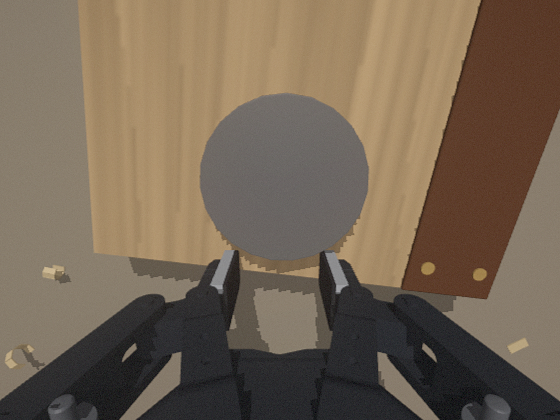

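Call:
{"method": "step_arm", "body": {"steps": [[0,0.001,0,0,0,0,0],[0,0.002,0,0,0,0,0],[0,0.002,0,0,0,0,0]]}}

```text
time: 5.37
ee_pos: [0.4872, -0.217, 0.0392]
tcp_rot: [0.445, -0.445, 0.55, -0.549]
force: [-3.7, 1.6, 8.9]
finger_gap: 0.0424
```

Call:
{"method": "step_arm", "body": {"steps": [[0,0.001,0,0,0,0,0],[0,0.0015,0,0,0,0,0],[0,0.0015,0,0,0,0,0]]}}

```text
time: 5.62
ee_pos: [0.4873, -0.217, 0.0392]
tcp_rot: [0.445, -0.446, 0.55, -0.549]
force: [-3.4, 1.7, 9.5]
finger_gap: 0.0432
```

Face felt at TCP z 0.0392 (9 N). I'll raise the tips about 6.5 mm above the face and push slowly.

Call:
{"method": "step_arm", "body": {"steps": [[0,-0.0065,0,0,0,0,0],[0,-0.0065,0,0,0,0,0],[-0.004,-0.0065,0,0,0,0,0],[-0.009,-0.0065,0,0,0,0,0],[-0.015,-0.0065,0,0,0,0,0]]}}

```text
time: 6.03
ee_pos: [0.4905, -0.2025, 0.0456]
tcp_rot: [0.445, -0.446, 0.55, -0.549]
force: [0.2, -1.9, 1.4]
finger_gap: 0.043
```

```bash
python3 go.py -0.07 0 0.0455
python3 - <<'E'
from cell import robot
import cv2
for n in("wrist",):
    p=robot.camera(n)["image"][:,:,::-1]
    cv2.imwrite(f"pics/{n}4.png",p)
E
```

```text
t 6.03 ee [ 0.4905 -0.2025  0.0456] along -0.1521 lat 0.0 F [ 0.2 -1.9  1.4] gap 0.043
row [-0.0821  0.0001  0.0001] [0.002 0.001 0.   ]
```

View pics/wrist4.png

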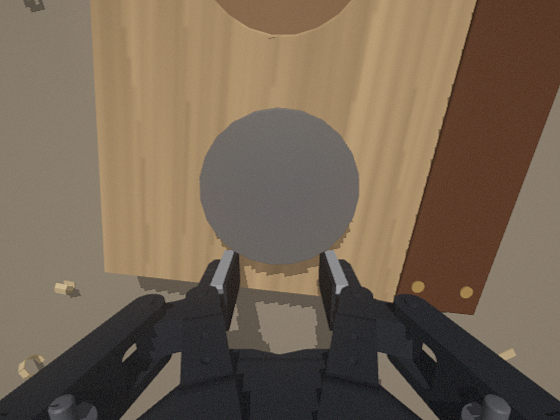

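Call:
{"method": "step_arm", "body": {"steps": [[-0.007,0,0,0,0,0,0],[-0.015,0,0,0,0,0,0],[-0.023,0,0,0,0,0,0],[-0.031,0,0,0,0,0,0],[-0.038,0,0,0,0,0,0]]}}

```text
time: 6.5
ee_pos: [0.4986, -0.1628, 0.0455]
tcp_rot: [0.445, -0.446, 0.55, -0.548]
force: [-0.6, -0.8, 1.4]
finger_gap: 0.0427
```

Call:
{"method": "step_arm", "body": {"steps": [[-0.006,0,0,0,0,0,0],[-0.012,0,0,0,0,0,0],[-0.018,0,0,0,0,0,0],[-0.022,0,0,0,0,0,0],[-0.025,0,0,0,0,0,0]]}}

```text
time: 6.92
ee_pos: [0.5038, -0.1377, 0.0455]
tcp_rot: [0.446, -0.446, 0.55, -0.548]
force: [-1.3, -1.8, 0.5]
finger_gap: 0.0428
```

```bash
python3 go.py -0.05 0 0.0455
python3 - <<'E'
from cell import robot
import cv2
for n in("wrist","top"):
    p=robot.camera(n)["image"][:,:,::-1]
    cv2.imwrite(f"pics/{n}5.png",cv2.resize(p[130:275,220:390],None,fx=4,fy=4,interpolation=2) if n=="top" else p)
E
```

```text
t 6.92 ee [ 0.5038 -0.1377  0.0455] along -0.086 lat 0.0005 F [-1.3 -1.8  0.5] gap 0.0428
row [-0.036   0.      0.0006] [ 0.002  0.003 -0.001]
```

View pics/wrist5.png

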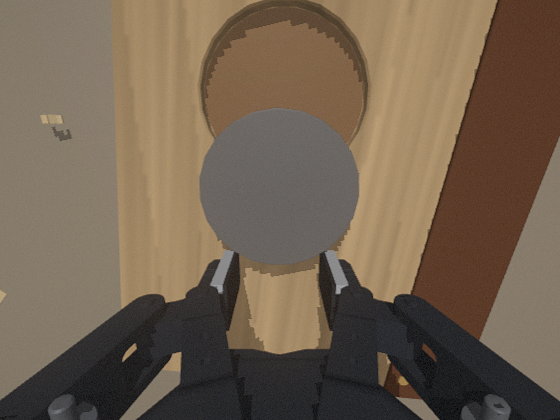

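View pics/top5.png

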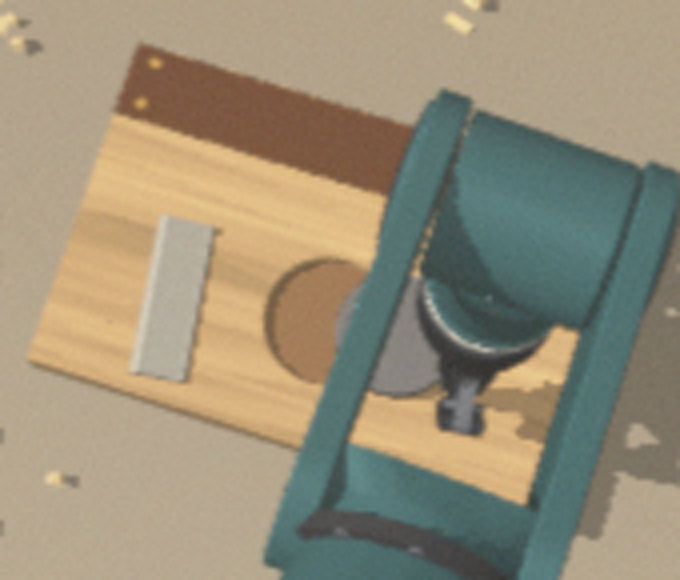

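Wrist view: the stone is centred at (279.5, 186) and partly overhangs the recess, whose rim spans columns 200 to 367 (centre about 284). The recess looks 2–3 mm to the right, so I'll measure it.

```bash
cat > m.py <<'E'
from go import *
import cv2,sys
p=robot.camera("wrist");im=p["image"]
cv2.imwrite("pics/"+sys.argv[1],im[:,:,::-1])
f=lambda P:("along",round(1e3*(P[:2]-RC)@d,1),"lat",round(1e3*(P[:2]-RC)@n,1))
m=robot.masks_of(p,"stone")
if m:
    c,_=cv2.findContours(m[0]["region"].astype(np.uint8),0,1);c=max(c,key=len)[:,0]
    W=np.array([px(p,u,v,.044)[:2] for u,v in c]);A=np.c_[2*W,np.ones(len(W))];s=np.linalg.lstsq(A,(W**2).sum(1),rcond=None)[0]
    print("stone",m[0]["score"],s[:2],f(s[:2]),"r",np.sqrt(s[2]+s[:2]@s[:2]))
def ov(name,cs):
    o=im[:,:,::-1].copy()
    for C,r,z,col in cs:
        t=np.linspace(0,2*np.pi,90);Q=np.array([proj(p,[C[0]+r*np.cos(a),C[1]+r*np.sin(a),z]) for a in t]);cv2.polylines(o,[Q.round().astype(int)],True,col,1)
    cv2.imwrite("pics/"+name,o)
print(np.round(p["position"],3),proj(p,np.r_[RC,.03]))
ov("ov_"+sys.argv[1],[(RC,.040,.03,(0,255,0)),(s[:2],.038,.044,(0,0,255))])
# rim points
def circ(pts,z):
    W=np.array([px(p,u,v,z)[:2] for u,v in pts]);A=np.c_[2*W,np.ones(len(W))];s=np.linalg.lstsq(A,(W**2).sum(1),rcond=None)[0];print("rim",s[:2],f(s[:2]),"r",np.sqrt(s[2]+s[:2]@s[:2]))
if len(sys.argv)>2: circ(eval(sys.argv[2]),.03)
E
python3 m.py w6.png "[(201,85),(367,85),(284,1),(240,13),(330,14),(345,28),(222,29),(208,122),(362,113)]"
```

```text
stone 0.96 [ 0.5119907 -0.0947995] ('along', np.float64(-42.3), 'lat', np.float64(1.4)) r 0.03702631274995459
[ 0.519 -0.065  0.176] [281.69789015  96.66616525]
rim [ 0.52324742 -0.05323746] ('along', np.float64(0.7), 'lat', np.float64(-0.9)) r 0.038555214899323606
```

View pics/ov_w6.png

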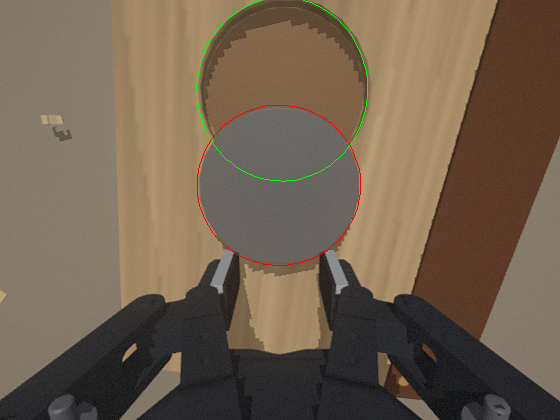

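Wrist-frame comparison: the stone must go 43 mm further and about 2 mm to the right. I'll blend the lateral correction into the push.

Call:
{"method": "step_arm", "body": {"steps": [[-0.006,0,0.0008,0,0,0,0],[-0.012,0,0.0014,0,0,0,0],[-0.018,0,0.002,0,0,0,0],[-0.024,0,0.0024,0,0,0,0],[-0.028,0,0.0026,0,0,0,0]]}}

```text
time: 7.53
ee_pos: [0.5121, -0.1102, 0.0452]
tcp_rot: [0.446, -0.446, 0.55, -0.548]
force: [-0.8, -2.1, 0.9]
finger_gap: 0.0428
```

```bash
python3 go.py -0.043 -0.0018 0.0455; python3 m.py w7.png
```

```text
t 7.53 ee [ 0.5121 -0.1102  0.0452] along -0.0574 lat -0.0019 F [-0.8 -2.1  0.9] gap 0.0428
row [-0.0144 -0.0002 -0.    ] [ 0.003  0.003 -0.002]
stone 0.79 [ 0.52020744 -0.06780025] ('along', np.float64(-14.2), 'lat', np.float64(-1.0)) r 0.036870632246107
[ 0.527 -0.038  0.176] [276.54120766 157.83948336]
```

View pics/w7.png

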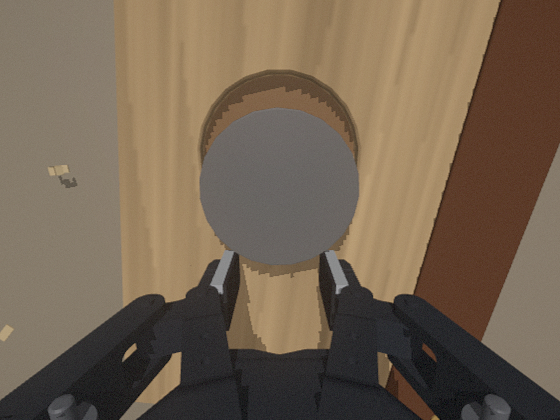

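The stone is now laterally centred on the recess (both span columns 200–358) with about 15 mm to go.

Call:
{"method": "step_arm", "body": {"steps": [[-0.003,0,0,0,0,0,0],[-0.006,0,0,0,0,0,0],[-0.009,0,0,0,0,0,0],[-0.011,0,0,0,0,0,0],[-0.013,0,0,0,0,0,0]]}}

```text
time: 8.05
ee_pos: [0.5147, -0.097, 0.0452]
tcp_rot: [0.446, -0.446, 0.55, -0.547]
force: [0.4, 0.6, -0.7]
finger_gap: 0.0426
```

```bash
python3 go.py -0.043 -0.0018 0.0455; python3 m.py w8.png
```

```text
t 8.05 ee [ 0.5147 -0.097   0.0452] along -0.0439 lat -0.0017 F [ 0.4  0.6 -0.7] gap 0.0426
row [-0.0009 -0.0003  0.0001] [ 0.003  0.003 -0.003]
[ 0.53  -0.024  0.176] [277.01089134 184.46273915]Traceback (most recent call last):
  File "m.py", line 17, in <module>
    ov("ov_"+sys.argv[1],[(RC,.040,.03,(0,255,0)),(s[:2],.038,.044,(0,0,255))])
                                                   ^
NameError: name 's' is not defined. Did you mean: 'S'?
```

View pics/w8.png

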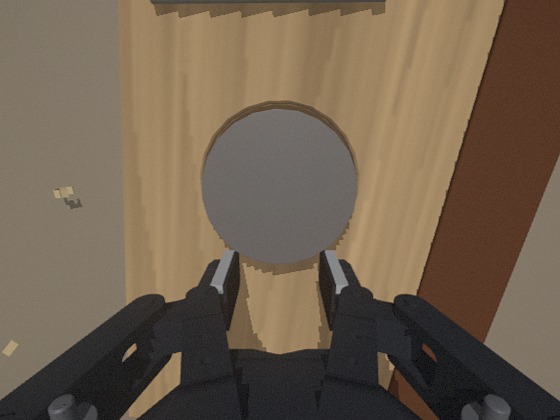

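The stone's leading edge looks dipped: its width shrank to about 154 px, against 158 px flat on the face and 149 px expected when seated. A few millimetres more are needed.

Call:
{"method": "step_arm", "body": {"steps": [[-0.001,0,0,0,0,0,0],[-0.002,0,0,0,0,0,0],[-0.003,0,0,0,0,0,0],[-0.003,0,0,0,0,0,0]]}}

```text
time: 8.48
ee_pos: [0.5155, -0.0937, 0.0453]
tcp_rot: [0.446, -0.446, 0.55, -0.547]
force: [-0.2, 0.5, -0.3]
finger_gap: 0.0428
```

```bash
sed -i 's/^s=None//; s/^m=robot/s=RC\nm=robot/' m.py; python3 go.py -0.043 -0.0018 0.0455; python3 m.py w9.png
```

```text
t 8.48 ee [ 0.5155 -0.0937  0.0453] along -0.0405 lat -0.0017 F [-0.2  0.5 -0.3] gap 0.0428
row [ 0.0025 -0.0002  0.    ] [ 0.003  0.004 -0.004]
stone 0.97 [ 0.52332186 -0.05245713] ('along', np.float64(1.4), 'lat', np.float64(-0.8)) r 0.035154351079401076
[ 0.531 -0.021  0.176] [276.86663948 190.82164449]
```

View pics/w9.png

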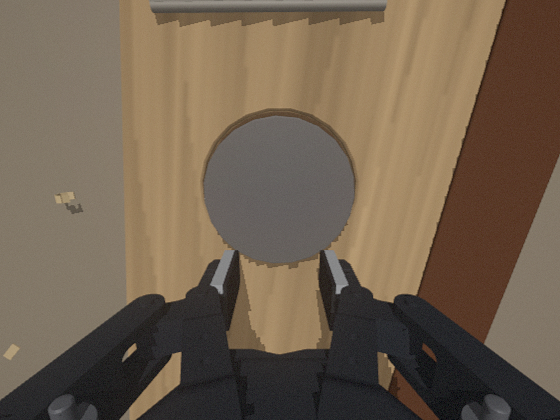

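The fitted radius fell from 37.0 to 35.2 mm (ratio 0.95, against 0.943 expected for an 8 mm drop), so it looks seated. I'll back off and verify.

Call:
{"method": "step_arm", "body": {"steps": [[0.004,-0.004,0,0,0,0,0],[0.008,-0.03,0,0,0,0,0],[0.01,-0.07,0,0,0,0,0],[0.02,-0.1,0,0,0,0,0],[0.04,-0.12,0,0,0,0,0]]}}

```text
time: 9.0
ee_pos: [0.509, -0.1332, 0.1696]
tcp_rot: [-0.448, 0.445, -0.548, 0.548]
force: [1.6, -0.1, 0.5]
finger_gap: 0.0427
```

Call:
{"method": "step_arm", "body": {"steps": [[0.04,0,0,0,0,0,0],[0.08,0,0,0,0,0,0],[0.12,0,0,0,0,0,0],[0.15,0,0,0,0,0,0],[0.17,0,0,0,0,0,0]]}}

```text
time: 9.42
ee_pos: [0.4734, -0.3032, 0.1694]
tcp_rot: [-0.447, 0.445, -0.548, 0.549]
force: [0.6, 0.7, -0.4]
finger_gap: 0.0427
```

Run:
```python
from h import *
from cell import robot
import cv2,pickle
for n in("top","side"):
    p=robot.camera(n);q=pickle.load(open(n+"0.pkl","rb"))
    for t in("stone","slip_stone","carving","gouge","mallet"):
        a=robot.masks_of(p,t);print(n,t,[(round(m["score"],2),np.round(m["extent"],1)) for m in a[:1]])
    im=p["image"][:,:,::-1]
    a,b=((130,275),(220,390)) if n=="top" else ((150,260),(205,345))
    cv2.imwrite(f"pics/{n}9.png",cv2.resize(im[a[0]:a[1],b[0]:b[1]],None,fx=4.5,fy=4.1,interpolation=2))
s=robot.state();print(s["time"],s["ee_pos"])
```

```text
top stone [(0.96, array([303.1, 210.6,  29.8,  27.3]))]
top slip_stone [(0.79, array([264.6, 203.7,  21.8,  43.3]))]
top carving [(0.81, array([121.7, 252.9,  41. ,  65.9]))]
top gouge [(0.69, array([447.6, 233.8,  16.9,  27.8]))]
top mallet [(0.8, array([118.1, 166.5,  59.8,  48.4]))]
side stone [(0.58, array([280.6, 207.1,  30.1,  17.7]))]
side slip_stone [(0.86, array([266.2, 227.7,  37.2,  16.6]))]
side carving [(0.73, array([245.8, 328.2,  82.7,  41.7]))]
side gouge [(0.86, array([320.8, 147.5,  66.2,  23.4]))]
side mallet [(0.93, array([163.9, 292.6,  44.8,  83.9]))]
10.0167 [ 0.47491684 -0.29902172  0.16910984]
```

View pics/top9.png

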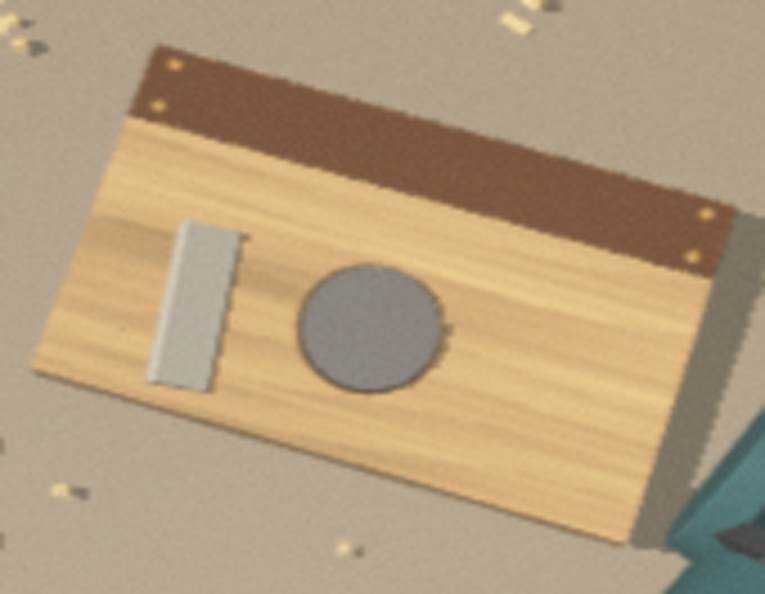

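View pics/side9.png

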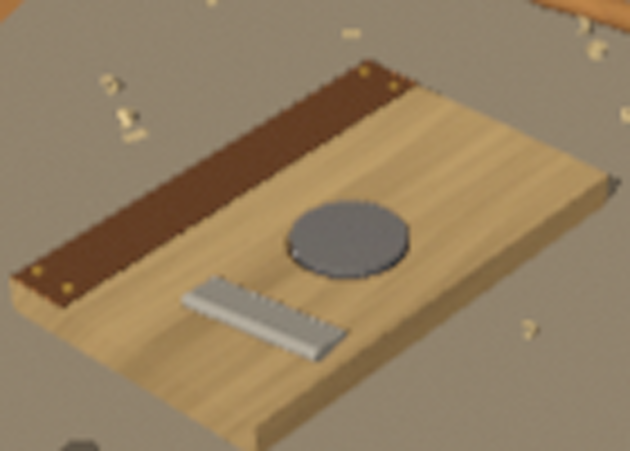

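Both views show the stone concentric with the recess, standing slightly and evenly proud with only a thin shadow. The slip stone is unmoved.

```bash
python3 -c "
from cell import robot;print(robot.hand_in(),robot.state()['time'])"
```

```text
the job is handed in; nothing more can be done
the job is handed in; nothing more can be done
```

The round stone is in the recess and, by the last pictures, lies flat on its floor. I handed the job in at about 10 s of the 38 s allowed.

- **Push:** I pushed the stone with both fingertips, half open and about 6.5 mm above the board's face. Partway along, I shifted about 2.4 mm sideways after the wrist picture showed the stone slightly off line. It was never gripped or lifted. The highest force reading I got was about 10 N, when I felt down onto the board's face.
- **Seating:** Its fitted radius in the wrist picture shrank to 0.95 of what it was on the face, against 0.943 expected for the full 8 mm drop. After I backed off, the top and side pictures show it centred in the recess, with only a thin shadow round it.
- **Bystanders:** The slip stone, carving and mallet stayed where they were, to within the detector's scatter. The side camera shows the gouge unmoved too; the top camera's reading of it differed (its region was shorter), most likely because the arm hid part of it.
- **Checks that failed or disagreed:** The stone detector missed the stone once, in the wrist picture just before it dropped in. The wrist and top cameras disagreed by about 1 mm on the recess position, so I used the wrist camera for the final alignment.

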